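# Set the sprung stop of the bar jig and slide the bar up to it

### The arm

A 6-joint arm with a two-finger parallel gripper is mounted at the origin on a cart in front of the work surface, level with it; the furniture and walls round the work are solid. World frame = base frame: x ahead of the robot, y to its left, z up, the work surface at z = 0. Lengths are in m, angles in rad, forces in N, time in s.
With the tool pointing down it reaches from about 0.325 to 0.75 m from the base axis. Payload 7.6 kg.
Tool frame: the origin (TCP) lies at the very end of the fingers, on their centre line; the grasp point (between the pads) lies bot.grip_depth behind it (bot.grip_depth is the distance from the TCP to the grasp point, in m); z points along the fingers, y is the direction in which the jaws open and shut (so a half turn about z gives the same grasp; the last joint's range is limited). The gripper opens to 85 mm and grips with 20 to 120 N. Pads are 22 mm wide; open, the fingers measure 114 mm over their backs; the gripper's body (76 mm by 85 mm) begins 54 mm behind the grasp point. The pads swing forward as they close: fully open they stand 13 mm farther back than shut.
Start: joints at [1.145, 0.052, 1.401, -0, 1.689, -0.07], TCP at [0.183, 0.492, 0.198] pointing down, gripper open.
Joint ranges: [-2.9, 2.9], [-0.91, 2.17], [0.12, 2.37], [-1.06, 4.2], [0.26, 2.73], [-2.93, 2.93]. Speed limits (rad/s): [2.57, 2.57, 3.01, 3.14, 3.14, 3.14].

### API

Orientations are given as a 3x3 rotation matrix whose columns are the frame's x, y, z axes.
In Python, from cell import readout, eyes, workorder, bot gives the robot as it stands.
- The arm moves only by the tool apply_moves, never from a script. Its argument "motion" is a list of rows, each a list of 5 numbers: the opening, from -1 (shut) to 1 (fully open), then the shift along the tool's x, y, z in units of 0.25 m (1.0 is 0.25 m), then the turn about the tool's z in units of 180 degrees (1.0 is 180 degrees). In form: [[jaw, dx, dy, dz, spin], ...]. A call has 1 to 10 rows; each row is the pose to reach, as a shift and turn from the pose measured when the call began, along the tool's axes at that moment, turning the shorter way round; what a row does not reach only later rows make up. A row lasts 1/8 s, in which the tool goes at most 62.5 mm and 10.7 degrees, less where a joint would pass 70% of its speed; a pose out of reach is approached as far as the arm can. A call with a number of a shift or a turn outside -1 to 1 is refused whole. A call with a gripper value outside its range is refused whole. The fingers move at their own pace and stop on an object; "newtons" is the grip in N (left out, the last holds). Time passes only in rows, so rows that repeat a pose let the fingers close. It gives the time, the measured TCP pose, the force and the opening at its end, in the units of the state.
- readout.observe(): the state, without advancing time (a new reading comes with each control period).
- eyes.grab_frame(name): name is "scene" or "top"; returns the picture (420x560x3 uint8, red, green, blue); there is no depth.
- eyes.camera_model(name): a dict with "fx", "fy", "cx", "cy" (pixels), "k1" (the pictures are not rectified: a ray, as slopes to the right and down, at radius r is drawn at 1 + k1 r^2 times it, then the intrinsics apply), "R" (3x3) and "t" (3): a world point X has camera coordinates R X + t. Camera axes: x right, y down, z forward; pixel columns grow to the right and rows downward; lengths in m; the calibration is good to about 2 mm. A picture is of the moment at which its call begins. camera_model takes no time and is no camera call.
- workorder.job_done(): hands the job in, once; it reports no verdict.
The state is a dict: "time_s": time; "joint_pos": joint angles; "joint_velocities": joint speeds; "effort": joint torques, N m; "ee_pos": TCP position; "ee_rot": TCP orientation; "ft_force": force on the tool from outside, world axes, zero at the start; "torque": the same for the moment, N m; "finger_gap": finger opening in m.
Only numpy, scipy, OpenCV 4.12 (cv2) and the standard library are available. Lean on these libraries where they do the work, as an engineer would, in place of code of your own. Each camera call takes 0.05 s, during which the arm holds its last target. There are 200 camera calls.

### The job

Set up the small bar jig by pushing only, lifting nothing. First, leaving the bar where it lies, push the upright tab of the sprung cross slide away from you past its catch and let go, so that the slide springs back and latches at mid position with its stop pin across the bar's path. Then push the square steel bar along its bed until its end rests against the stop pin, leaving the slide latched, the bar flat between its rails, and the bolt and nuts parked on the jig undisturbed.

Things in the scene. Friction and masses are not known exactly. Their poses are not given: they have to be found in the camera images.
- jig: Fixed bar jig: grey steel base plate, x from -115 to +90, y from -155 to +150, 10 mm thick. Origin on its underside, below the centre line of the bar's bed. z up; x is the way the cross slide is pushed (away from the robot); y (to the robot's left) is the way the bar is pushed. The cross slide runs along x at y = +110, below the bar's level, its spring barrel at the far end.
- bed (a point): Point on top of the bar's bed, midway between the two rails, at x = 0, y = +15, z = 22 mm in the jig. The bed is a dark strip along y, 64 mm wide, from y = -120 to +85 in the jig. The rails stand on it 44.6 mm apart, from y = -35 to +65, and rise 15 mm above it. Axes as the jig's.
- catch (a point): Top of the catch, a small sprung pawl on the left side of the cross slide, at x = -55, y = +136, z = 32 mm in the jig; it covers x from -95 to -25, y from 119 to 150. It works by itself; no need to touch it.
- stop_slide (a joint): Cross slide position (m) along jig x: 0 = home, nearest the robot, where it starts; 0.036 = mid, latched on the catch, stop pin on the bed's centre line; 0.058 = hard end stop. The spring pushes back with 3 N at home, 6 N at mid, 8 N at the end. The catch snaps in once pushed past about 0.038 (push to 0.045-0.056 to be sure); let go, it returns to 0.036 and stays. Let go sooner, it goes home.
- tab (a point): Centre of the near face of the push tab at the near end of the cross slide: an upright steel plate 44 mm wide (y), 8 mm thick (x), its wide part 32 to 68 mm above the bench. The point is 50 mm above the bench and moves with the slide. Axes as the jig's. At home it is at x = -104, y = +110 mm in the jig.
- pin (a point): Point on the axis of the stop pin on the cross slide, 45 mm above the bench: upright steel pin, 12 mm diameter, top 68 mm above the bench. Moves with the slide, 68 mm beyond the tab's near face. Axes as the jig's. With the slide at mid it is at x = 0, y = +110 mm in the jig, its face toward the bar at y = +104.
- bar_mid (a point): Centre of the loose brown square steel bar, 40 x 150 x 40 mm, about 0.6 kg, lying on the bed between the rails, long axis along its own and the jig's y. 20 mm above its underside (42 above the bench), 75 mm from each end. The right-hand end (-y), the one to push, stands out beyond the rails. Resting against the latched pin, the centre is at y = +29 mm in the jig.
- bar: The same loose steel bar; this origin is in the middle of its underside.
- bolt: Loose M12 hex bolt, 58 mm tall, standing on its 22 mm head on the near right part of the base plate; origin in the middle of its underside. Leave alone.
- nut_a: Loose M12 nut, 22 x 19 x 10 mm, lying flat on the far right part of the base plate, behind the bed; origin in the middle of its underside. Leave alone.
- nut_b: Loose M12 nut like the other, on the far part of the base plate behind the rails; origin in the middle of its underside. Leave alone.

How it is judged:
On the way, in this order (a step that is already met when the one before it is completed fails the run):
1. the slide has been pushed past its catch while the bar still lies where it was (value of joint stop_slide above 0.04 m and distance of bar_mid from where it was at the start of the episode below 0.008 m), for 0.02 s.
2. the slide has been let go and stands latched at mid position, the bar still where it was (value of joint stop_slide between 0.033 and 0.039 m and velocity of joint stop_slide between -0.005 and 0.005 m/s and contact force between the fingers and stop_slide below 0.1 N and distance of bar_mid from where it was at the start of the episode below 0.008 m), for 0.2 s.
At the end, for the whole second after the job is handed in: the slide stands still, latched at mid position (within 3 mm); the bar lies flat and at rest on its bed between the rails, its end against the stop pin with a gap of no more than 3.5 mm (value of joint stop_slide between 0.033 and 0.039 m and velocity of joint stop_slide between -0.005 and 0.005 m/s and y of bar_mid in the frame of jig between 0.0255 and 0.032 m and x of bar_mid in the frame of jig between -0.006 and 0.006 m and z of bar_mid in the frame of jig between 0.038 and 0.046 m and angle between the y axis of bar_mid and the y axis of jig, either way round below 0.07 rad and angle between bar_mid's own z axis and vertical below 0.05 rad and linear speed of bar below 0.01 m/s); the robot touches nothing.
It fails at once if the bar is lifted or tipped (more than 10 mm up or 0.2 rad) (z of bar_mid in the frame of jig above 0.052 m or angle between bar_mid's own z axis and vertical above 0.2 rad).
It fails at once if the bolt or a nut is moved by more than 15 mm or the bolt is knocked over (distance of any of bolt, nut_a, nut_b from where it was at the start of the episode above 0.015 m or angle between bolt's own z axis and vertical above 0.5 rad).
It also fails if it takes over 42 s, if anything falls off the work surface, if the arm or the gripper's body presses on something with over 40 N, if the wrist force passes 120 N, or if a joint passes its speed limit or range.

## Working session

There is one attempt and no reset: what is moved stays moved. The work goes in short steps, Python scripts to look and compute and a tool call to move; the robot and the scene stay as the last step left them, time stands still between calls to the robot, and variables do not carry over. Pictures are saved under pics/ and viewed, about 8 in all and at most 12, crops included, and the job is handed in when it is done.

Besides the shell and the picture viewer there is one more tool, called after "Request:" as name(argument=value, ...) on one line, values as JSON. apply_moves: Moves the arm, as the interface text tells. Shifts and turns lie within -1 to 1; 1 stands for 0.25 m of shift or 180 degrees of turn. Its arguments: {"type":"object","properties":{"motion":{"type":"array"},"newtons":{"type":"number"}},"required":["motion"]}

```bash
mkdir -p pics; python3 - <<'E'
from cell import readout, eyes, workorder, bot
import cv2
for n in("scene","top"):
    cv2.imwrite(f"pics/{n}0.png",eyes.grab_frame(n)[:,:,::-1]); print(eyes.camera_model(n))
s=readout.observe(); print(s['time_s'],s['ee_pos'],s['ee_rot'],s['finger_gap'],bot.grip_depth)
E
```

```text
{'fx': 406.5087344767026, 'fy': 406.5087344767026, 'cx': 287.48277524388874, 'cy': 206.14841821926908, 'k1': 0.01835995651480304, 'R': array([[ 0.85410036, -0.51997443,  0.0117971 ],
       [-0.2958319 , -0.50433357, -0.81125282],
       [ 0.4277804 ,  0.68940137, -0.5845765 ]]), 't': array([-0.46148225,  0.2303115 ,  0.6250526 ])}
{'fx': 442.6878474264969, 'fy': 442.6878474264969, 'cx': 276.5314556669869, 'cy': 216.43864493792412, 'k1': -0.018231690980458935, 'R': array([[-0.00557827, -0.99998262,  0.00190925],
       [-0.99001852,  0.00525379, -0.1408394 ],
       [ 0.14082692, -0.00267583, -0.99003062]]), 't': array([0.03167608, 0.58415684, 0.84872003])}
0.1 [0.18272802 0.491855   0.19768098] [[-9.37365434e-01  3.48347155e-01 -5.49867028e-04]
 [ 3.48347578e-01  9.37364641e-01 -1.22283561e-03]
 [ 8.94546037e-05 -1.33778868e-03 -9.99999101e-01]] 0.08535587810241126 0.0187
```

View pics/scene0.png

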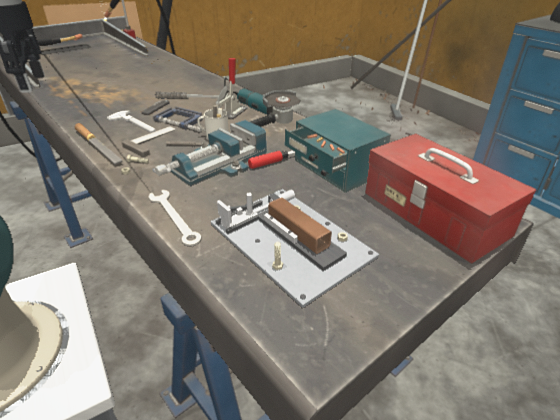

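View pics/top0.png

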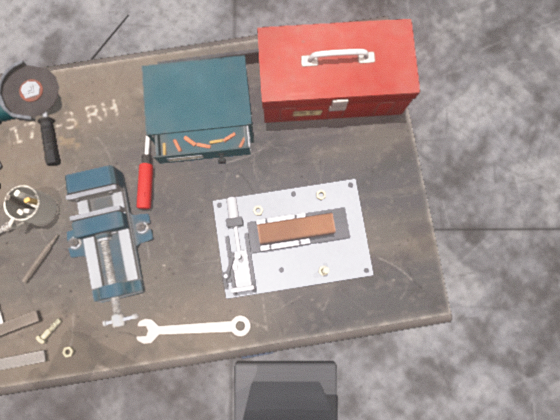

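The top view shows the jig plate with corners at about (213,200), (355,180), (373,275) and (226,297). The brown bar spans x of about 257–335, and the tab is near (240,292). I'll zoom in for precision.

```bash
python3 - <<'E'
import cv2
a=cv2.imread("pics/top0.png")[172:304,204:380]
cv2.imwrite("pics/c1.png",cv2.resize(a,None,fx=4.5,fy=4.5,interpolation=cv2.INTER_CUBIC))
E
```

```text
(no output)
```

View pics/c1.png

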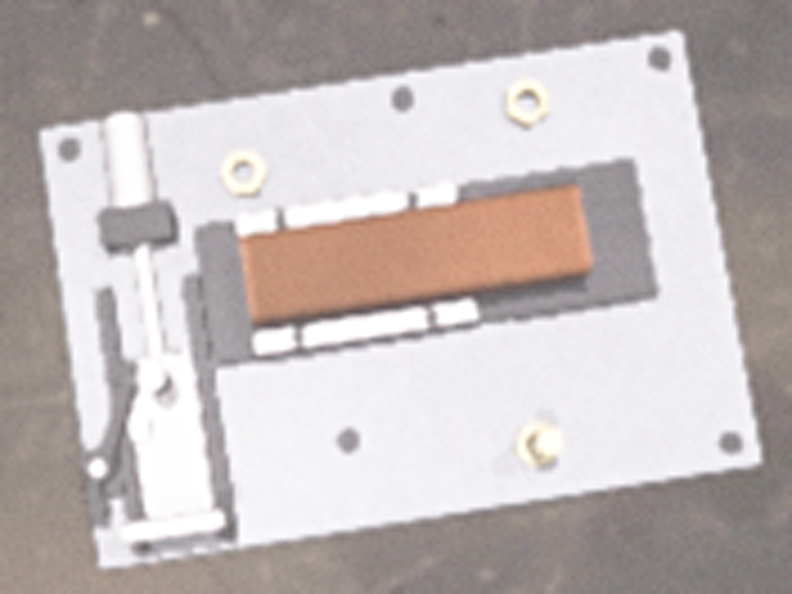

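```bash
cat > h.py <<'E'
import numpy as np, cv2
from cell import readout, eyes
def ray(n,uv,z):
    c=eyes.camera_model(n);K=np.array([[c['fx'],0,c['cx']],[0,c['fy'],c['cy']],[0,0,1]])
    p=cv2.undistortPoints(np.array(uv,float).reshape(-1,1,2),K,np.array([c['k1'],0,0,0,0]))[:,0]
    d=np.c_[p,np.ones(len(p))]@c['R'];o=-c['R'].T@c['t']
    return o+d*((z-o[2])/d[:,2])[:,None]
E
python3 - <<'E'
from h import *
f=lambda l,z:ray("top",np.array(l)/4.5+[203.6,171.6],z)
P=f([(40,130),(683,32),(762,463),(100,568)],.01)
J=np.array([(90,150),(90,-155),(-115,-155),(-115,150)])/1e3
a,b=P[:,:2],J;ac,bc=a-a.mean(0),b-b.mean(0)
U,_,V=np.linalg.svd(bc.T@ac);R=(U@V).T;t=a.mean(0)-R@b.mean(0)
print("R",R,"yaw",np.degrees(np.arctan2(R[1,0],R[0,0])),"t",t,"res mm",(a-(b@R.T+t))*1e3)
np.savez("jig.npz",R=R,t=t)
g=lambda n,l,z:print(n,np.round((f(l,z)[:,:2]-t)@R*1e3,1))
g("bar",[(238,237),(583,186),(592,270),(254,322)],.062)
g("tab",[(112,530),(225,522)],.068);g("bolt",[(545,443)],.068);g("pin",[(163,378)],.068)
g("nuts",[(244,172),(527,102)],.02);g("catch",[(97,468)],.032)
E0=readout.observe();print((E0['ee_pos'][:2]-t)@R*1e3)
W=lambda x,y:print((x,y),np.round(R@np.array([x,y])/1e3+t,4))
for q in[(-150,110),(-104,110),(0,-160),(0,29-75),(0,-46)]:W(*q)
E
```

```text
R [[ 0.98894826 -0.14826103]
 [ 0.14826103  0.98894826]] yaw 8.526163894691669 t [0.55739898 0.00130307] res mm [[-0.96165223 -0.72908257]
 [-1.09659504  0.25800696]
 [ 1.05056794  0.77758316]
 [ 1.00767932 -0.30650756]]
bar [[ 18.5  64.6]
 [ 17.5 -87.7]
 [-19.4 -85.3]
 [-19.2  63.2]]
tab [[ -97.8  135.6]
 [-101.8   87.8]]
bolt [[-89.9 -51.8]]
pin [[-37.5 105.1]]
nuts [[ 53.2  58.4]
 [ 65.5 -75.3]]
catch [[-70.1 142.3]]
[-297.80046689  540.67958104]
(-150, 110) [0.3927 0.0878]
(-104, 110) [0.4382 0.0947]
(0, -160) [ 0.5811 -0.1569]
(0, -46) [ 0.5642 -0.0442]
(0, -46) [ 0.5642 -0.0442]
```

The jig fit is good: 1 mm residuals, and the bar, pin and tab all land where the sizes given say they should. Jig yaw is 8.5°. Next I go toward the tab with the fingers shut and the jaws along jig y.

Request:
apply_moves(motion=[[-1,-0.15,-0.14,0,-0.04],[-1,-0.32,-0.29,0,-0.08],[-1,-0.48,-0.43,0,-0.12],[-1,-0.64,-0.58,0,-0.16],[-1,-0.8,-0.72,0,-0.16],[-1,-0.8,-0.72,0,-0.16],[-1,-0.8,-0.72,0,-0.16]], newtons=40)

```text
time_s: 0.98
ee_pos: [0.3073, 0.2537, 0.1977]
ee_rot: [[-0.989, -0.146, -0.001], [-0.146, 0.989, -0.001], [0.001, -0.001, -1.0]]
ft_force: [-0.4, -0.0, -0.3]
finger_gap: 0.0003
```

```bash
cat > g.py <<'E'
import sys
from h import *
d=np.load("jig.npz");R,t=d['R'],d['t'];s=readout.observe()
x,y,z=map(float,sys.argv[1:4])
T=np.r_[R@np.array([x,y])/1e3+t,z/1e3];M=s['ee_rot']
print("t",s['time_s'],"jig",np.round((s['ee_pos'][:2]-t)@R*1e3,1),"z",s['ee_pos'][2],"F",np.round(s['ft_force'],1),"gap",s['finger_gap'])
jy=np.r_[R[:,1],0];jx=np.r_[R[:,0],0]
print("units",np.round(M.T@(T-s['ee_pos'])/.25,3),"spin",np.round(np.arctan2(M[:,0]@jy*np.sign(-1)*-1*-1,M[:,1]@jy)/np.pi,4),"jx",np.round(M.T@jx,3),"jy",np.round(M.T@jy,3))
E
python3 g.py -150 110 150
```

```text
t 0.975 jig [-209.9  286.7] z 0.19774676186522067 F [-0.4 -0.  -0.3] gap 0.00034718398511714534
units [-0.242 -0.706  0.191] spin -0.0008 jx [-1.     0.002 -0.001] jy [ 0.002  1.    -0.001]
```

Request:
apply_moves(motion=[[-1,-0.07,-0.2,0.05,0],[-1,-0.14,-0.4,0.1,0],[-1,-0.2,-0.55,0.15,0],[-1,-0.24,-0.7,0.2,0],[-1,-0.24,-0.706,0.3,0],[-1,-0.24,-0.706,0.42,0],[-1,-0.24,-0.706,0.53,0],[-1,-0.24,-0.706,0.6,0],[-1,-0.24,-0.706,0.61,0],[-1,-0.24,-0.706,0.61,0]])

```text
time_s: 2.22
ee_pos: [0.3925, 0.0884, 0.0458]
ee_rot: [[-0.989, -0.147, -0.001], [-0.147, 0.989, -0.001], [0.001, -0.001, -1.0]]
ft_force: [-0.0, -0.2, 0.7]
finger_gap: 0.0
```

```bash
python3 g.py -65 110 45; python3 - <<'E'
from h import *
a=np.vstack([cv2.resize(eyes.grab_frame("top")[200:320,190:330],(560,480))[:290*2],])
b=cv2.resize(eyes.grab_frame("scene")[160:310,200:390],(608,480))
o=np.hstack([a,b])[:,:,::-1];cv2.imwrite("pics/c2.png",cv2.resize(o,(800,330)))
E
```

```text
t 2.225 jig [-150.2  110.6] z 0.04578746085242913 F [-0.  -0.2  0.7] gap 1.7270694661563056e-05
units [-0.341 -0.002  0.003] spin -0.0003 jx [-1.     0.001 -0.001] jy [ 0.001  1.    -0.001]
```

View pics/c2.png

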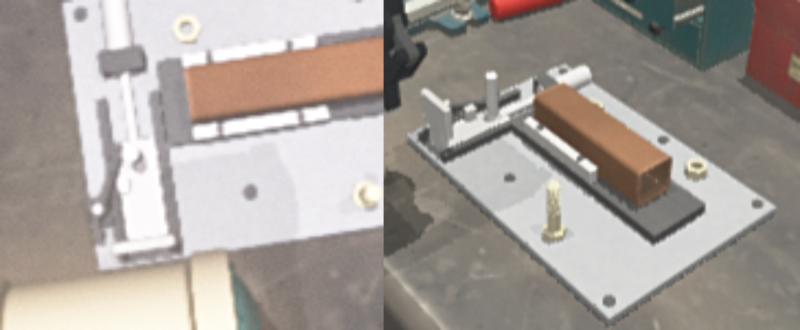

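The tab is still in front of the gripper, which shows as a dark shape at the left of the right-hand picture. The bar is untouched. Now I push toward the expected contact at x of about -115 and read the force.

Request:
apply_moves(motion=[[-1,-0.05,0,0,0],[-1,-0.1,0,0,0],[-1,-0.13,0,0,0],[-1,-0.16,0,0,0],[-1,-0.19,0,0,0],[-1,-0.22,0,0,0],[-1,-0.22,0,0,0]])

```text
time_s: 3.2
ee_pos: [0.4476, 0.0962, 0.0463]
ee_rot: [[-0.989, -0.147, 0.0], [-0.147, 0.989, -0.001], [-0.0, -0.001, -1.0]]
ft_force: [-0.1, 0.5, 0.3]
finger_gap: -0.0001
```

```bash
python3 g.py -65 110 45
```

```text
t 3.2 jig [-94.5 110.1] z 0.046250391706686544 F [-0.1  0.5  0.3] gap -0.0001110978963894682
units [-0.118 -0.     0.005] spin -0.0005 jx [-1.     0.002  0.   ] jy [ 0.002  1.    -0.001]
```

No force at x = -94.5, where I expected contact, so I look again.

```bash
python3 - <<'E'
from h import *
b=cv2.resize(eyes.grab_frame("scene")[130:290,180:380],(750,600),interpolation=cv2.INTER_CUBIC)
cv2.imwrite("pics/c3.png",b[:,:,::-1])
c=eyes.camera_model("scene");s=readout.observe();p=c['R']@s['ee_pos']+c['t'];print((p[0]/p[2]*c['fx']+c['cx']-180)*3.75,(p[1]/p[2]*c['fy']+c['cy']-130)*3.75)
E
```

```text
173.36186210396082 307.0125486504213
```

View pics/c3.png

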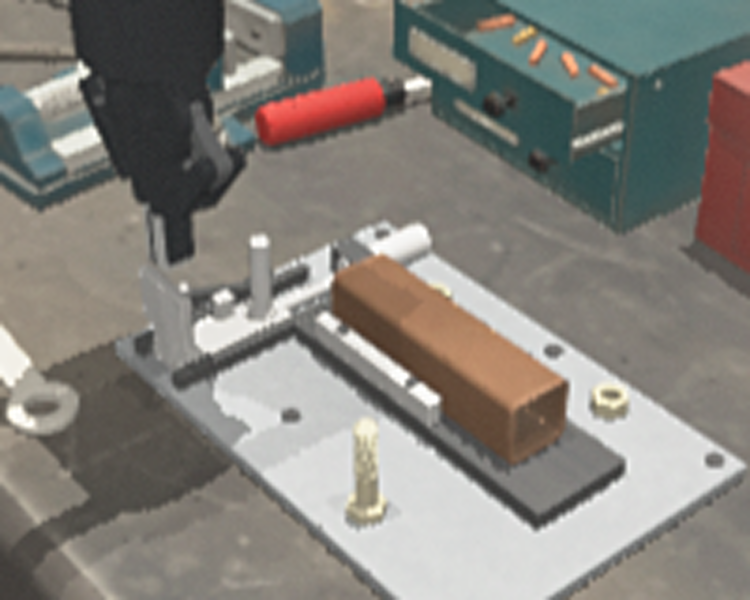

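```bash
python3 - <<'E'
from h import *
d=np.load("jig.npz");R,t=d['R'],d['t']
c=eyes.camera_model("scene")
def pr(X):
    p=c['R']@X+c['t'];q=p[:2]/p[2];q=q*(1+c['k1']*q@q);return np.round((q*c['fx']+[c['cx'],c['cy']]-[180,130])*3.75)
J=lambda x,y,z:pr(np.r_[R@np.array([x,y])/1e3+t,z/1e3])
print("tab top",J(-104,132,68),J(-104,88,68),"pin",J(-36,110,68),"bar",J(-20,-86,62),J(20,-86,62),"bolt",J(-90,-52,68),"NR corner far",J(90,-155,10))
s=readout.observe();print(s['joint_pos'],s['ee_pos'])
for z in(46,60,70,80,120):print(z,J(-94.5,110,z),J(-130,110,z))
E
```

```text
tab top [135. 264.] [178. 300.] pin [258. 238.] bar [512. 407.] [568. 375.] bolt [360. 421.] NR corner far [747. 463.]
[ 1.31673405e-01 -2.95543674e-02  1.79397688e+00 -9.00861772e-04
  1.37712260e+00 -1.58605406e+00] [0.44726571 0.09617866 0.04615808]
46 [174. 307.] [119. 331.]
60 [172. 287.] [117. 311.]
70 [171. 272.] [115. 296.]
80 [169. 257.] [113. 281.]
120 [163. 196.] [105. 219.]
```

The calibration agrees with everything fixed, but the visible fingertips sit about 30 mm higher than the reported TCP, so they are above the tab. I back off and look at the tip clear of the tab.

Request:
apply_moves(motion=[[-1,0.06,0,0,0],[-1,0.12,0,0,0],[-1,0.18,0,0,0],[-1,0.22,0,0,0],[-1,0.22,0,0,0]])

```text
time_s: 3.88
ee_pos: [0.3926, 0.0881, 0.0462]
ee_rot: [[-0.989, -0.147, 0.001], [-0.147, 0.989, -0.001], [-0.0, -0.001, -1.0]]
ft_force: [-0.2, 0.0, 0.6]
finger_gap: 0.0002
```

```bash
python3 g.py -65 110 45; python3 - <<'E'
from h import *
f=eyes.grab_frame("scene")[:,:,::-1]
b=cv2.resize(f[130:290,130:330],(750,600),interpolation=cv2.INTER_CUBIC)
c=eyes.camera_model("scene");s=readout.observe()
for dz in(0,.02,.04,.06):
    p=c['R']@(s['ee_pos']+[0,0,dz])+c['t'];q=(int((p[0]/p[2]*c['fx']+c['cx']-130)*3.75),int((p[1]/p[2]*c['fy']+c['cy']-130)*3.75));print(q)
cv2.imwrite("pics/c4.png",b)
E
```

```text
t 3.875 jig [-150.1  110.3] z 0.04624068753479375 F [-0.2  0.   0.6] gap 0.00024781160351879897
units [-0.34  -0.     0.005] spin -0.0005 jx [-1.     0.002  0.   ] jy [ 0.002  1.    -0.001]
(275, 344)
(271, 315)
(266, 284)
(262, 253)
```

View pics/c4.png

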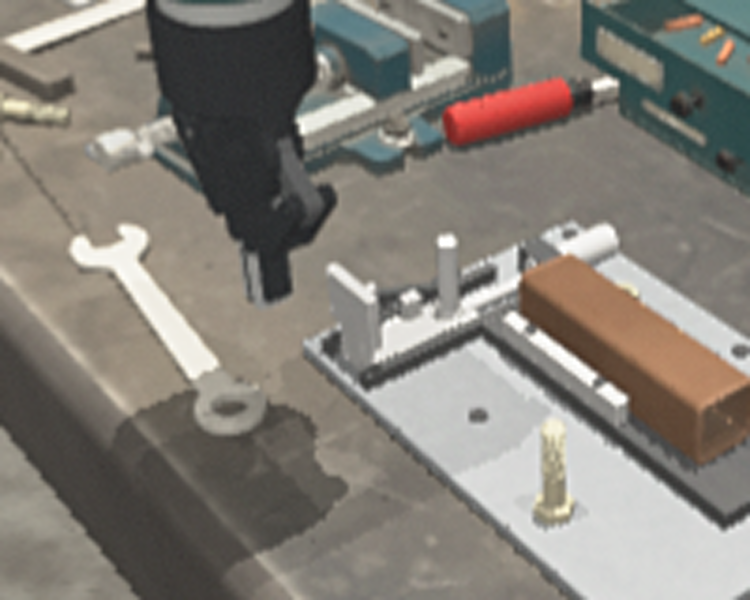

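The tip is seen at about (270,303) against a predicted (275,344), so it is about 27 mm higher than reported, or offset sideways. I settle it with a careful touch-down on the bare bench here.

Request:
apply_moves(motion=[[-1,0.04,0,0.05,0],[-1,0.04,0,0.1,0],[-1,0.04,0,0.13,0],[-1,0.04,0,0.15,0],[-1,0.04,0,0.16,0],[-1,0.04,0,0.165,0],[-1,0.04,0,0.17,0],[-1,0.04,0,0.17,0]])

```text
time_s: 4.92
ee_pos: [0.3832, 0.0867, 0.0039]
ee_rot: [[-0.989, -0.147, 0.001], [-0.147, 0.989, -0.001], [-0.001, -0.001, -1.0]]
ft_force: [-0.4, 0.5, -0.3]
finger_gap: 0.0001
```

```bash
python3 g.py -65 110 45
```

```text
t 4.925 jig [-159.6  110.2] z 0.003923364273139669 F [-0.4  0.5 -0.3] gap 5.9951524044721546e-05
units [-0.378 -0.    -0.164] spin -0.0005 jx [-1.     0.002  0.001] jy [ 0.002  1.    -0.001]
```

Request:
apply_moves(motion=[[-1,0,0,0.01,0],[-1,0,0,0.02,0],[-1,0,0,0.03,0],[-1,0,0,0.04,0],[-1,0,0,0.04,0]])

```text
time_s: 5.55
ee_pos: [0.3831, 0.0866, -0.0063]
ee_rot: [[-0.989, -0.147, 0.001], [-0.147, 0.989, -0.001], [-0.0, -0.001, -1.0]]
ft_force: [-0.6, -0.2, -0.1]
finger_gap: 0.0
```

With reported z at -6 mm there is still no contact, so the offset is vertical and real. I continue carefully to find its size.

Request:
apply_moves(motion=[[-1,0,0,0.02,0],[-1,0,0,0.04,0],[-1,0,0,0.05,0],[-1,0,0,0.056,0],[-1,0,0,0.056,0]])

```text
time_s: 6.18
ee_pos: [0.383, 0.0866, -0.0204]
ee_rot: [[-0.989, -0.147, 0.0], [-0.147, 0.989, -0.001], [-0.0, -0.001, -1.0]]
ft_force: [0.4, -0.4, -0.0]
finger_gap: -0.0
```

Request:
apply_moves(motion=[[-1,0,0,0.006,0],[-1,0,0,0.012,0],[-1,0,0,0.012,0]])

```text
time_s: 6.55
ee_pos: [0.3829, 0.0866, -0.0235]
ee_rot: [[-0.989, -0.147, 0.0], [-0.147, 0.989, -0.001], [0.0, -0.001, -1.0]]
ft_force: [-0.3, 0.3, -0.2]
finger_gap: 0.0001
```

The offset is at least 23.5 mm, and the image says about 27, so actual tip height is about reported z + 27 mm. For the tab I use reported z of about 15 mm and then approach.

Request:
apply_moves(motion=[[-1,0,0,-0.08,0],[-1,0,0,-0.154,0],[-1,-0.06,0,-0.154,0],[-1,-0.12,0,-0.154,0],[-1,-0.16,0,-0.154,0],[-1,-0.19,0,-0.154,0],[-1,-0.22,0,-0.154,0],[-1,-0.24,0,-0.154,0],[-1,-0.24,0,-0.154,0]])

```text
time_s: 7.68
ee_pos: [0.442, 0.0954, 0.0148]
ee_rot: [[-0.989, -0.147, -0.001], [-0.147, 0.989, -0.001], [0.001, -0.001, -1.0]]
ft_force: [-3.8, 0.1, 3.1]
finger_gap: 0.0002
```

```bash
python3 g.py -65 110 15
```

```text
t 7.675 jig [-100.2  110.2] z 0.014837765593649604 F [-3.8  0.1  3.1] gap 0.0002185418306522754
units [-0.141 -0.001 -0.001] spin -0.0005 jx [-1.     0.002 -0.001] jy [ 0.002  1.    -0.001]
```

Request:
apply_moves(motion=[[-1,-0.03,0,0,0],[-1,-0.06,0,0,0],[-1,-0.09,0,0,0],[-1,-0.115,0,0,0],[-1,-0.14,0,0,0],[-1,-0.14,0,0,0]])

```text
time_s: 8.43
ee_pos: [0.4759, 0.1006, 0.0147]
ee_rot: [[-0.989, -0.147, -0.003], [-0.147, 0.989, -0.001], [0.003, -0.001, -1.0]]
ft_force: [-6.3, -0.9, 5.2]
finger_gap: 0.0002
```

```bash
python3 g.py -65 110 15; python3 - <<'E'
from h import *
b=cv2.resize(eyes.grab_frame("scene")[130:290,180:380],(750,600),interpolation=cv2.INTER_CUBIC)
cv2.imwrite("pics/c5.png",b[:,:,::-1])
E
```

```text
t 8.425 jig [-65.9 110.3] z 0.01468607472252461 F [-6.3 -0.9  5.2] gap 0.00021933139884877748
units [-0.004 -0.001 -0.001] spin -0.0005 jx [-1.     0.002 -0.003] jy [ 0.002  1.    -0.001]
```

View pics/c5.png

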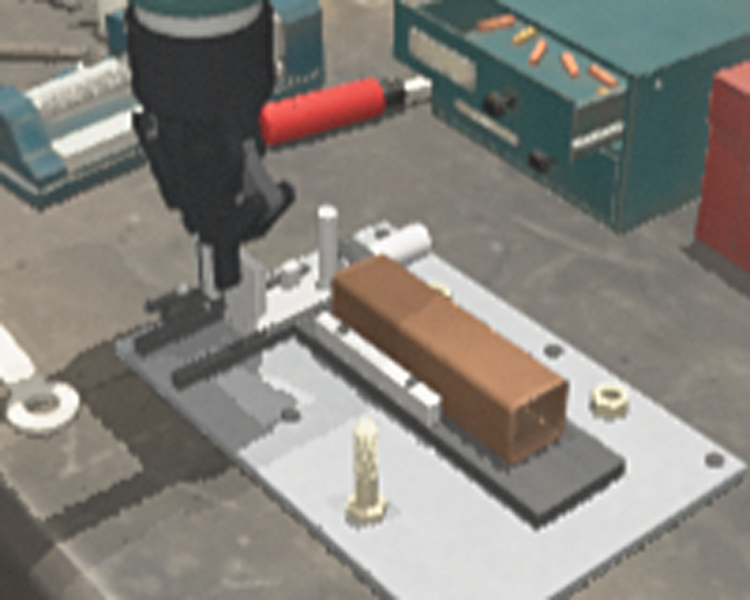

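The slide is pushed about 44 mm: the pin top moved from (258,238) to (328,210). I nudge 4 mm more to be sure, then back straight off.

Request:
apply_moves(motion=[[-1,-0.01,0,0,0],[-1,-0.018,0,0,0],[-1,-0.018,0,0,0],[-1,0.02,0,0,0],[-1,0.06,0,0,0],[-1,0.12,0,0,0],[-1,0.2,0,0,0],[-1,0.24,0,0,0],[-1,0.24,0,0,0]])

```text
time_s: 9.6
ee_pos: [0.4164, 0.0918, 0.0151]
ee_rot: [[-0.989, -0.147, -0.002], [-0.147, 0.989, -0.001], [0.002, -0.001, -1.0]]
ft_force: [0.5, -0.5, 0.3]
finger_gap: -0.0
```

Request:
apply_moves(motion=[[-1,0,0,-0.15,0],[-1,0,0,-0.3,0],[-1,0,0,-0.45,0],[-1,0,0,-0.45,0]])

```text
time_s: 10.1
ee_pos: [0.4191, 0.0922, 0.1309]
ee_rot: [[-0.989, -0.147, 0.005], [-0.147, 0.989, 0.0], [-0.005, -0.001, -1.0]]
ft_force: [-0.3, -0.0, 0.3]
finger_gap: 0.0004
```

```bash
python3 g.py 0 -140 130; python3 - <<'E'
from h import *
b=cv2.resize(eyes.grab_frame("scene")[130:290,180:380],(750,600),interpolation=cv2.INTER_CUBIC)
cv2.imwrite("pics/c6.png",b[:,:,::-1])
d=np.load("jig.npz");R,t=d['R'],d['t'];c=eyes.camera_model("scene")
for s in(0,36,44,50):
    p=c['R']@np.r_[R@np.array([s-36,110])/1e3+t,.068]+c['t'];print(s,(p[:2]/p[2]*c['fx']+[c['cx']-180,c['cy']-130])*3.75)
E
```

```text
t 10.1 jig [-123.3  110.4] z 0.1309193256344381 F [-0.3 -0.   0.3] gap 0.00039187506170486563
units [-0.495 -1.001  0.007] spin -0.0005 jx [-1.     0.002  0.005] jy [ 0.002  1.    -0.001]
0 [257.53835742 238.06308229]
36 [307.80917597 216.48630226]
44 [318.69259238 211.81502201]
50 [326.78846152 208.34018725]
```

View pics/c6.png

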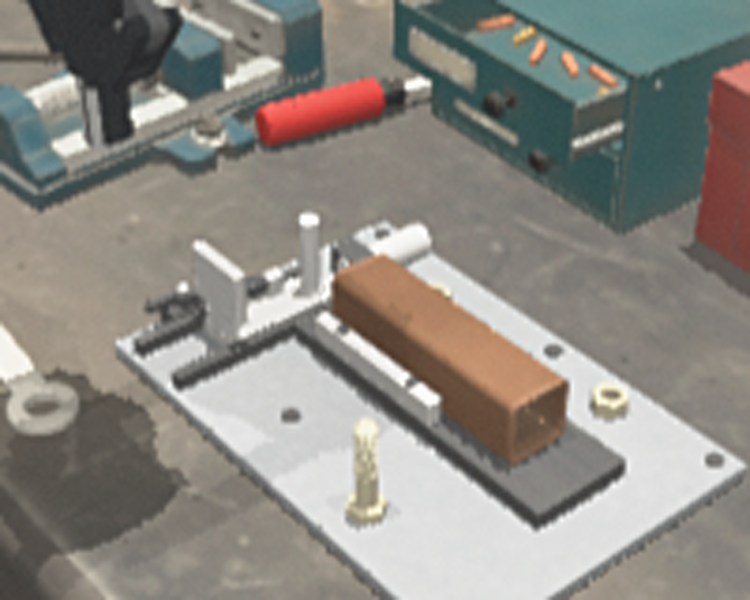

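The slide is latched: the pin top at (309,217) matches the prediction for 36 mm, (308,216). The bar, bolt and nuts are unmoved. Next I go to the bar's right-hand end, high first.

Request:
apply_moves(motion=[[-1,-0.1,-0.2,0,0],[-1,-0.2,-0.4,0,0],[-1,-0.3,-0.6,0,0],[-1,-0.4,-0.8,0,0],[-1,-0.48,-0.94,0,0],[-1,-0.495,-0.98,0,0],[-1,-0.495,-0.98,0,0],[-1,-0.495,-0.98,0,0]])

```text
time_s: 11.15
ee_pos: [0.5758, -0.131, 0.1287]
ee_rot: [[-0.989, -0.148, 0.001], [-0.148, 0.989, -0.0], [-0.001, -0.0, -1.0]]
ft_force: [0.0, 0.0, -0.3]
finger_gap: 0.0001
```

```bash
python3 g.py 0 -135 12
```

```text
t 11.15 jig [  -1.4 -133.6] z 0.12866674407250672 F [ 0.   0.  -0.3] gap 8.453373851022406e-05
units [-0.005 -0.006  0.467] spin -0.0001 jx [-1.     0.     0.001] jy [ 0.  1. -0.]
```

Request:
apply_moves(motion=[[-1,-0.005,-0.01,0.15,0],[-1,-0.005,-0.01,0.3,0],[-1,-0.005,-0.01,0.42,0],[-1,-0.005,-0.01,0.467,0],[-1,-0.005,0.04,0.467,0],[-1,-0.005,0.08,0.467,0],[-1,-0.005,0.1,0.467,0],[-1,-0.005,0.1,0.467,0]])

```text
time_s: 12.15
ee_pos: [0.5738, -0.1057, 0.0128]
ee_rot: [[-0.989, -0.149, 0.002], [-0.149, 0.989, -0.0], [-0.002, -0.001, -1.0]]
ft_force: [0.2, 0.0, 0.4]
finger_gap: -0.0001
```

```bash
python3 g.py 0 -62 12;python3 - <<'E'
from h import *
b=cv2.resize(eyes.grab_frame("scene")[130:290,220:420],(750,600),interpolation=cv2.INTER_CUBIC)
cv2.imwrite("pics/c7.png",b[:,:,::-1])
E
```

```text
t 12.15 jig [   0.4 -108.2] z 0.012788899773423477 F [0.2 0.  0.4] gap -6.904956682428144e-05
units [0.002 0.185 0.003] spin 0.0001 jx [-1.    -0.     0.002] jy [-0.     1.    -0.001]
```

View pics/c7.png

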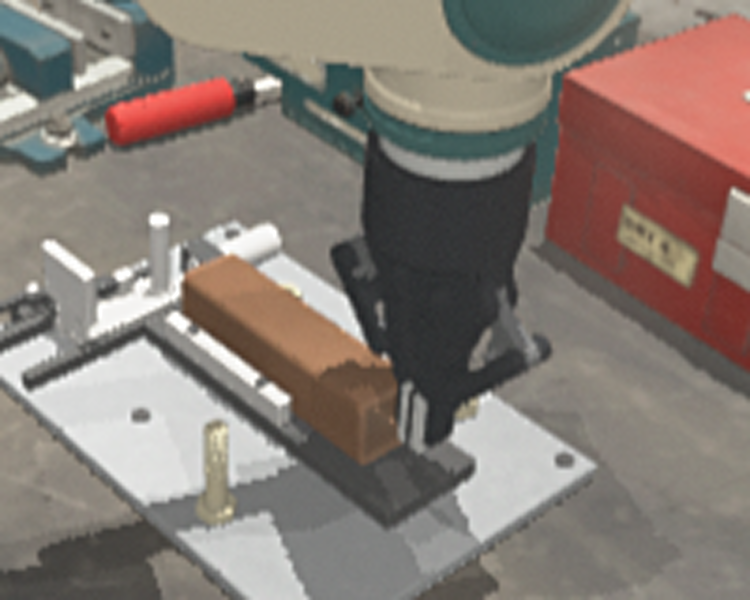

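The closed fingertips are centred just off the bar's right end, at mid-height, clear of the bolt and nuts. I push slowly.

Request:
apply_moves(motion=[[-1,0,0.02,0,0],[-1,0,0.04,0,0],[-1,0,0.06,0,0],[-1,0,0.08,0,0],[-1,0,0.1,0,0],[-1,0,0.12,0,0],[-1,0,0.135,0,0],[-1,0,0.15,0,0],[-1,0,0.15,0,0]])

```text
time_s: 13.32
ee_pos: [0.5681, -0.0683, 0.0125]
ee_rot: [[-0.989, -0.149, 0.002], [-0.149, 0.989, 0.0], [-0.002, 0.0, -1.0]]
ft_force: [0.5, -0.7, 0.3]
finger_gap: -0.0003
```

```bash
cat > m.py <<'E'
import sys
from h import *
d=np.load("jig.npz");R,t=d['R'],d['t']
def ends():
    f=eyes.grab_frame("top");h=cv2.cvtColor(np.ascontiguousarray(f),cv2.COLOR_RGB2HSV).astype(int)
    m=((h[...,0]<15)&(h[...,1]>110));m[:172]=0;m[304:]=0;m[:,:240]=0;m[:,380:]=0
    v,u=np.nonzero(m);P=(ray("top",np.c_[u,v],.062)[:,:2]-t)@R*1e3
    P=P[np.abs(P[:,0])<12];return np.round(np.percentile(P[:,1],[0.5,99.5]),1),len(P)
print(ends())
E
python3 m.py; python3 g.py 0 -61 12
```

```text
(array([-9.8, -9.8]), 1)
t 13.375 jig [  0.3 -70.5] z 0.01252832665026049 F [-0.3  0.  -0.2] gap 0.00034011322216077655
units [0.001 0.038 0.002] spin 0.0001 jx [-1.    -0.     0.002] jy [-0.  1.  0.]
```

Request:
apply_moves(motion=[[-1,0,0.008,0,0],[-1,0,0.016,0,0],[-1,0,0.024,0,0]])

```text
time_s: 13.75
ee_pos: [0.5672, -0.0625, 0.0125]
ee_rot: [[-0.989, -0.148, 0.001], [-0.148, 0.989, 0.0], [-0.002, 0.0, -1.0]]
ft_force: [0.9, -3.9, 1.1]
finger_gap: -0.0
```

```bash
python3 g.py 0 -61 12;python3 - <<'E'
from h import *
b=cv2.resize(eyes.grab_frame("scene")[170:290,220:370],(750,600),interpolation=cv2.INTER_CUBIC)
cv2.imwrite("pics/c8.png",b[:,:,::-1])
E
```

```text
t 13.75 jig [  0.2 -64.5] z 0.012516356161844759 F [ 0.9 -3.9  1.1] gap -8.830567613921e-06
units [0.001 0.014 0.002] spin 0.0 jx [-1.    -0.     0.002] jy [-0.  1.  0.]
```

View pics/c8.png

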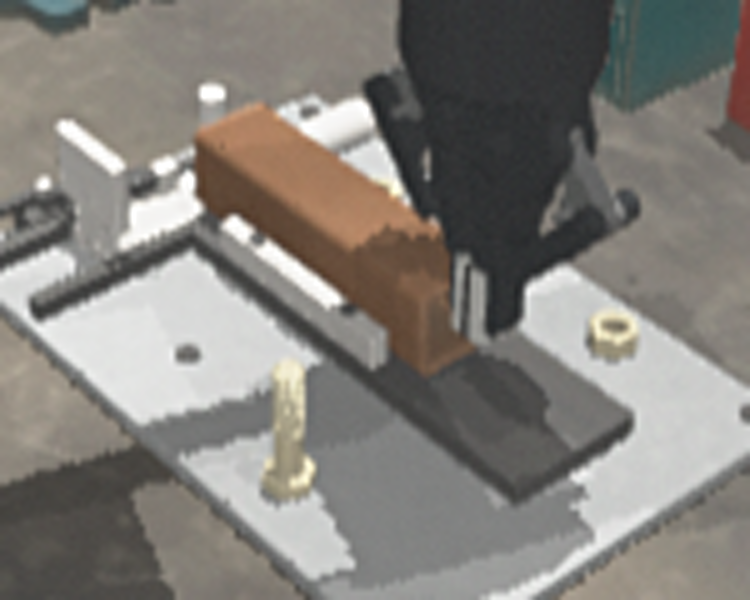

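The bar is close to the pin and straight between the rails. I creep on, watching the force.

Request:
apply_moves(motion=[[-1,0,0.004,0,0],[-1,0,0.008,0,0]])

```text
time_s: 14.05
ee_pos: [0.5669, -0.0602, 0.0125]
ee_rot: [[-0.989, -0.149, 0.001], [-0.149, 0.989, 0.0], [-0.001, 0.0, -1.0]]
ft_force: [0.0, -3.9, 1.2]
finger_gap: -0.0004
```

Request:
apply_moves(motion=[[-1,0,0.004,0,0],[-1,0,0.006,0,0]])

```text
time_s: 14.3
ee_pos: [0.5666, -0.0586, 0.0125]
ee_rot: [[-0.989, -0.149, 0.001], [-0.149, 0.989, 0.0], [-0.001, 0.0, -1.0]]
ft_force: [1.1, -2.8, 0.1]
finger_gap: 0.0
```

Request:
apply_moves(motion=[[-1,0,0.004,0,0],[-1,0,0.004,0,0]])

```text
time_s: 14.55
ee_pos: [0.5665, -0.0575, 0.0125]
ee_rot: [[-0.989, -0.149, 0.001], [-0.149, 0.989, 0.001], [-0.001, 0.0, -1.0]]
ft_force: [0.3, -3.5, 0.4]
finger_gap: 0.0001
```

Request:
apply_moves(motion=[[-1,0,0.004,0,0],[-1,0,0.006,0,0]])

```text
time_s: 14.8
ee_pos: [0.5663, -0.0565, 0.0125]
ee_rot: [[-0.989, -0.149, 0.002], [-0.149, 0.989, -0.0], [-0.002, -0.001, -1.0]]
ft_force: [1.3, -7.1, -0.6]
finger_gap: -0.0001
```

Request:
apply_moves(motion=[[-1,0,0.004,0,0],[-1,0,0.006,0,0]])

```text
time_s: 15.05
ee_pos: [0.5663, -0.0564, 0.0127]
ee_rot: [[-0.989, -0.148, 0.002], [-0.148, 0.989, -0.003], [-0.002, -0.003, -1.0]]
ft_force: [2.5, -11.0, -0.9]
finger_gap: 0.0002
```

Position is now stalled at -56.4 and the force is rising to 11 N, so the bar rests against the pin. I back off and lift clear.

Request:
apply_moves(motion=[[-1,0,-0.02,0,0],[-1,0,-0.06,0,0],[-1,0,-0.15,0,0],[-1,0,-0.25,0,0],[-1,0,-0.3,-0.15,0],[-1,0,-0.3,-0.35,0],[-1,0,-0.3,-0.5,0],[-1,0.15,-0.5,-0.6,0],[-1,0.3,-0.7,-0.6,0],[-1,0.3,-0.7,-0.6,0]])

```text
time_s: 16.3
ee_pos: [0.5159, -0.2445, 0.1637]
ee_rot: [[-0.99, -0.143, 0.003], [-0.143, 0.99, -0.004], [-0.002, -0.004, -1.0]]
ft_force: [-0.1, 1.5, 0.6]
finger_gap: 0.0001
```

```bash
python3 m.py; python3 g.py 0 -61 12;python3 - <<'E'
from h import *
a=cv2.resize(eyes.grab_frame("top")[172:304,204:380],(400,300),interpolation=cv2.INTER_CUBIC)
b=cv2.resize(eyes.grab_frame("scene")[170:290,210:370],(400,300),interpolation=cv2.INTER_CUBIC)
cv2.imwrite("pics/c9.png",np.hstack([a,b])[:,:,::-1])
d=np.load("jig.npz");R,t=d['R'],d['t'];c=eyes.camera_model("scene")
p=c['R']@np.r_[R@np.array([0,110])/1e3+t,.068]+c['t'];print("pin at mid",(p[:2]/p[2]*c['fx']+[c['cx']-210,c['cy']-170])*2.5+[400,0])
E
```

```text
(array([-39.2,  92.7]), 8)
t 16.35 jig [ -76.7 -235.6] z 0.16324655976272542 F [-0.4 -0.2  0.4] gap -0.0001657711259956842
units [-0.302  0.702  0.603] spin -0.0014 jx [-1.     0.004  0.002] jy [ 0.004  1.    -0.003]
pin at mid [530.20611731  44.32420151]
```

View pics/c9.png

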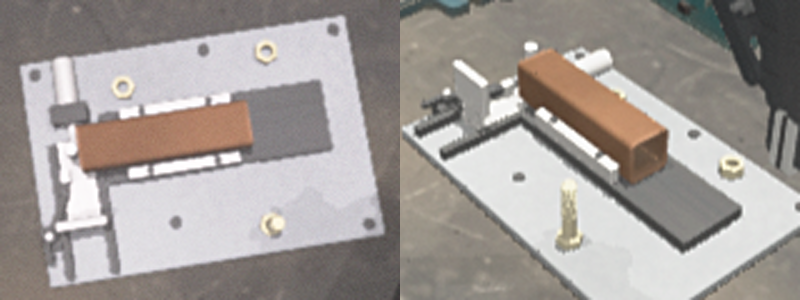

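The bar is flat between the rails with its left end at the pin, and the pin top at (531,46) matches the predicted latched position. The bolt and nuts are in place. One numeric check with a better threshold, then hand in.

```bash
sed -i 's/h\[...,1\]>110/h[...,1]>85/' m.py; python3 m.py; python3 - <<'E'
from h import *
d=np.load("jig.npz");R,t=d['R'],d['t']
print((ray("top",np.array([(77,127),(250,103),(252,146),(82,169)])/2.2727+[203.8,171.8],.062)[:,:2]-t)@R*1e3)
f=lambda l:((ray("top",np.array(l)/2.2727+[203.8,171.8],.02)[:,:2]-t)@R*1e3)
print(f([(122,87),(266,51)]))
E
```

```text
(array([-43.9, 100.2]), 910)
[[ 17.4714492  101.9086782 ]
 [ 15.18416979 -48.71007936]
 [-21.85842968 -44.23920601]
 [-18.99650235 102.80631   ]]
[[ 52.77219273  59.19796788]
 [ 65.50048727 -75.60500972]]
```

```bash
python3 -c "
from cell import workorder; print(workorder.job_done())"
```

```text
the job is handed in; nothing more can be done
None
```

The jig is set up and the job handed in at about 16.4 s of the 42 s allowed. I pushed the slide tab to about 50 mm and let go, then pushed the bar's right end along its bed until it met the stop pin. I then backed the arm off clear of everything.

**Last checks:**
- **Slide:** It looks latched at mid position. The pin top in the picture is within about 2 px of where it should be at 0.036 m.
- **Bar:** Its centre measures about y = +28 mm and x = -2 mm in the jig, and it lies flat between the rails. While pushing, the force rose from about 3.5 N to 11 N as the bar stopped moving, so its end was against the pin.
- **Bolt and nuts:** The nuts are within about 1 mm of where they started. The bolt I checked only by eye; it is still standing in place.

**What disagreed:**
- **Fingertip height:** With the fingers shut, the tips were about 27 mm higher than the reported TCP. My first push passed over the tab without touching it. I backed off, lowered the shut fingers toward the bare bench with no contact down to a reported -23.5 mm, and corrected for the offset from then on.
- **Bar check script:** My first two automatic bar measurements failed, the first because the arm blocked the top view and the second because of a bad colour threshold. After fixing the threshold, the script agreed with the hand-picked corners.

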